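# Put the coffee corner's things away by kind

### The arm

A 7-joint arm with a two-finger parallel gripper is mounted at the origin on a cart in front of the work surface, level with it; the furniture and walls round the work are solid. World frame = base frame: x ahead of the robot, y to its left, z up, the work surface at z = 0. Lengths are in m, angles in rad, forces in N, time in s.
With the tool pointing down it reaches from about 0.4 to 0.85 m from the base axis. Payload 4.5 kg.
Tool frame: the origin (TCP) lies midway between the tips of the shut fingers; the grasp point (between the pads) lies 19 mm behind it; z points along the fingers, y is the line along which they close (so a half turn about z gives the same grasp; the last joint's range is limited). The gripper opens to 88 mm and grips with 3 to 60 N. Pads are 18 mm wide; open, the fingers measure 123 mm over their backs; the gripper's body (75 mm by 187 mm) begins 45 mm behind the grasp point.
Start: joints at [-1.097, 0.689, -0.195, 1.565, 0.157, 0.902, -0.215], TCP at [0.266, 0.566, 0.239] pointing down, gripper open.
Joint ranges: [-3.01, 3.01], [-0.46, 2.08], [-1.47, 1.51], [0.13, 2.56], [-1, 4.14], [0.04, 2.09], [-2.66, 2.66]. Speed limits (rad/s): [2.57, 2.57, 3.14, 3.14, 3.14, 3.14, 3.14].

### API

Orientations are given as a unit quaternion [w, x, y, z].
In Python, from cell import r gives the robot as it stands.
- The arm moves only by the tool send_rows, never from a script. Its argument "motion" is a list that holds one entry, the list of rows, each a list of 7 numbers: the turn, a rotation vector about the world's x, y, z in units of 8 degrees (1.0 is 8 degrees), then the shift along the world's x, y, z in units of 50 mm (1.0 is 50 mm), then the opening, from 0 (shut) to 1 (fully open). In form: [[[ax, ay, az, tx, ty, tz, jaw], ...]]. A call has 1 to 5 rows; each row shifts and turns the commanded pose from where the row before left it; what a row does not reach is not made up. A row lasts 1/10 s, in which the tool goes at most 50 mm and 8.59 degrees, less where a joint would pass 70% of its speed; a pose out of reach is approached as far as the arm can. A call is refused whole if a number of a shift passes 1 or a number of a turn 1, either way. A call with a gripper value outside its range is refused whole. The fingers move at their own pace and stop on an object; "grip_force" is the grip in N (left out, the last holds). Time passes only in rows, so rows that do not move let the fingers close. It gives the time, the measured TCP pose, the force, the opening and the grip force at its end, in the units of the state.
- r.get_obs(): the state, without advancing time (a new reading comes with each control period).
- r.snapshot(name): name is "scene" or "top"; returns a dict with "pixels" (400x640x3 uint8, red, green, blue), "range_z" (400x640 float32, m along the optical axis (not along the pixel's ray), 0 where there is no reading), "K" (3x3 intrinsics, pixels), "pose" (4x4, takes a point from camera to world coordinates). Camera axes: x right, y up, looking along -z (the intrinsics and any distortion apply to the point x, -y, -z); pixel columns grow to the right and rows downward; lengths in m; the calibration is good to about 2 mm. A picture is of the moment at which its call begins.
- r.close_job(): hands the job in; it is judged then, once.
Trained networks look in a picture, given as the dict that the camera call returned (one of the last four; its "shot" number tells which), for a name from the list of things; names that differ only in an ending like _2 or _b are one class to them, and where a whole thing is asked for, a point or a joint stands for the part that bears it (a point fixed in the world has none). Each returns a list of dicts, best first, with "p" (0 to 1); they miss things now and then, are a little off and sometimes report something else, mostly with a low value. They report only what shows in the picture. A call takes as long as a camera call. They do not tell look-alikes from the thing itself.
- r.search_frame(picture, thing): "location" ([column, row] in pixels, amid what is visible of it).
The state is a dict: "t": time; "qpos": joint angles; "dq": joint speeds; "joint_efforts": joint torques, N m; "ee_pos": TCP position; "tcp_rot": TCP orientation; "wrist_force": force on the tool from outside, world axes, zero at the start; "torque": the same for the moment, N m; "opening": finger opening in m; "grip_force": force on a finger pad.
Only numpy, scipy, OpenCV 4.12 (cv2) and the standard library are available. Lean on these libraries where they do the work, as an engineer would, in place of code of your own. Each camera call takes 0.05 s, during which the arm holds its last target. There are 200 camera calls.

### The job

Tidy up after making coffee: put the two hand tools (the tamper and the black levelling puck) into the wooden tray and the two steel containers (the dosing cup and the filter basket) into the steel tray, one thing to a bay and all standing upright, and set the white espresso cup gently in the middle of the saucer without dropping it. Leave the milk pitcher and the kitchen timer where they stand.

Things in the scene. Friction and masses are not known exactly. Their poses are not given: they have to be found in the camera images.
- tamper: Loose coffee tamper, 90 mm tall, 0.42 kg: round steel foot 58 mm across and at most 22 mm high, and above it a rosewood bulb handle, at most 40 mm across, that is held round the bulb, 60 to 75 mm above the foot's underside. Stands upright. Origin: centre of its underside, z up.
- leveller: Loose coffee levelling tool: a flat black cylinder (puck), 61 mm across, 35 mm high, 0.3 kg, lying flat. Origin: centre of its underside, z up.
- dosing_cup: Loose open steel cup without a handle, 60 mm across at the rim, about 50 mm at the foot, 60 mm tall, 0.12 kg. Stands upright. Origin: centre of its underside, z up.
- filter_basket: Loose shallow steel filter basket, open side up, 25 mm tall, 0.035 kg: body about 60 mm across, with a thin outward rim at the top (23 to 25 mm up) 67 mm across; held across the rim. Origin: centre of its underside, z up.
- espresso_cup: Loose white china espresso cup with an ear, 56 mm tall, 0.13 kg: bowl 63 mm across at the rim, tapering to a foot 43 mm across. The axis of the bowl is at x = 0, y = +10 mm of its frame; the ear sticks out towards -y, to y = -41 mm, and is 8 mm thick. The bowl can be held across its x. Stands upright. Origin: on the underside, 10 mm from the bowl's axis on the ear's side, z up.
- wooden_tray: Pale wooden tray with walls 7 mm thick, 149 x 196 mm outside. A divider (6 mm thick, 15 mm high) makes two equal bays, each 135 mm along the tray's x, 88 mm along its y, centred at y = +47 and -47 mm. Floor 4 mm above the worktop, outer walls 18 mm high. Fixed. Origin: centre of its underside; x roughly away from the robot, z up.
- steel_tray: Thin-walled steel pan with drain holes in its floor and a narrow flange, 150 x 197 mm over the flange, walls 3 mm thick. A divider (6 mm thick, 15 mm high) makes two equal bays, each 135 mm along the tray's x, 88 mm along its y, centred at y = +47 and -47 mm. Floor 4 mm above the worktop, outer walls 18 mm high. Fixed. Origin: centre of its underside; x roughly away from the robot, z up.
- saucer: White china saucer, 126 mm across, rim 14 mm high; the middle, where a cup stands, is about 8 mm above the worktop. Does not move. Origin: centre of its underside, z up.
- milk_pitcher: Bystander, loose: small steel milk pitcher with a handle, 75 x 96 mm, 96 mm tall. Origin: under its middle.
- kitchen_timer: Bystander, loose: round red and white kitchen timer, 62 mm across, 48 mm tall. Origin: centre of its underside.
Mind the look-alikes: they are no part of the job. Leave any blue look-alike of the espresso_cup alone. Leave any blue look-alike of the dosing_cup alone.

How it is judged:
At the end, for the whole second after the job is handed in: Tools in the wooden tray, steel things in the steel one, one per bay (within 45 mm of its centre along x, 20 along y; at most 6 mm above its floor); cup origin within 22 mm of the saucer's centre, 3 to 14 mm above its underside; all tilted under 0.1 rad, released and at rest (under 0.02 m/s) (x of tamper in the frame of wooden_tray between -0.045 and 0.045 m and z of tamper in the frame of wooden_tray between 0 and 0.01 m and angle between each of tamper, leveller, dosing_cup, filter_basket, espresso_cup's own z axis and vertical below 0.1 rad and x of leveller in the frame of wooden_tray between -0.045 and 0.045 m and z of leveller in the frame of wooden_tray between 0 and 0.01 m and ((y of tamper in the frame of wooden_tray between 0.027 and 0.067 m and y of leveller in the frame of wooden_tray between -0.067 and -0.027 m) or (y of tamper in the frame of wooden_tray between -0.067 and -0.027 m and y of leveller in the frame of wooden_tray between 0.027 and 0.067 m)) and x of dosing_cup in the frame of steel_tray between -0.045 and 0.045 m and z of dosing_cup in the frame of steel_tray between 0 and 0.01 m and x of filter_basket in the frame of steel_tray between -0.045 and 0.045 m and z of filter_basket in the frame of steel_tray between 0 and 0.01 m and ((y of dosing_cup in the frame of steel_tray between 0.027 and 0.067 m and y of filter_basket in the frame of steel_tray between -0.067 and -0.027 m) or (y of dosing_cup in the frame of steel_tray between -0.067 and -0.027 m and y of filter_basket in the frame of steel_tray between 0.027 and 0.067 m)) and horizontal distance between espresso_cup and saucer below 0.022 m and z of espresso_cup in the frame of saucer between 0.003 and 0.014 m and linear speed of each of tamper, leveller, dosing_cup, filter_basket, espresso_cup below 0.02 m/s); the robot touches nothing.
It fails at once if the milk pitcher is moved by more than 20 mm (distance of milk_pitcher from where it was at the start of the episode above 0.02 m).
It fails at once if the kitchen timer is moved by more than 20 mm (distance of kitchen_timer from where it was at the start of the episode above 0.02 m).
It fails at once if the espresso cup is dropped onto the saucer (it comes down faster than 0.5 m/s within 30 mm of its place) (distance between espresso_cup and saucer below 0.03 m and linear speed of espresso_cup above 0.5 m/s).
It also fails if it takes over 120 s, if anything falls off the work surface, if the arm or the gripper's body presses on something with over 40 N, if the wrist force passes 120 N, or if a joint passes its speed limit or range.

## Working session

There is one attempt and no reset: what is moved stays moved. The work goes in short steps, Python scripts to look and compute and a tool call to move; the robot and the scene stay as the last step left them, time stands still between calls to the robot, and variables do not carry over. Pictures are saved under pics/ and viewed, at most 14 in all, crops included, and the job is handed in when it is done.

Besides the shell and the picture viewer there is one more tool, called after "Call:" in YAML: its name, and indented under it one key for each argument. send_rows: Moves the arm, as the interface text tells. Its arguments: {"type":"object","properties":{"motion":{"type":"array","items":{"type":"array","items":{"type":"array","items":{"type":"number"}}}},"grip_force":{"type":"number"}},"required":["motion"]}

```bash
mkdir -p pics; ls
cat > h.py <<'E'
import numpy as np, cv2
from cell import r
def world(s,u,v,z=None):
    K=s["K"];P=s["pose"]
    d=np.array([(u-K[0,2])/K[0,0],-(v-K[1,2])/K[1,1],-1.0])
    if z is None: c=d*s["range_z"][int(round(v)),int(round(u))]; return P[:3,:3]@c+P[:3,3]
    w=P[:3,:3]@d; o=P[:3,3]; return o+w*(z-o[2])/w[2]
def cloud(s):
    K=s["K"];P=s["pose"];Z=s["range_z"]
    v,u=np.mgrid[:400,:640]
    c=np.stack([(u-K[0,2])/K[0,0]*Z,-(v-K[1,2])/K[1,1]*Z,-Z],-1)
    W=c@P[:3,:3].T+P[:3,3]; W[Z==0]=np.nan; return W
def save(s,n,crop=None,f=1):
    p=s["pixels"][:,:,::-1]
    if crop: x0,y0,x1,y1=crop; p=p[y0:y1,x0:x1]
    cv2.imwrite("pics/"+n,cv2.resize(p,None,fx=f,fy=f,interpolation=cv2.INTER_CUBIC))
E
python3 - <<'E'
from h import *
for n in("top","scene"):
    s=r.snapshot(n); save(s,n+"0.png",None,1.25)
    print(n,s["K"].round(1).tolist(),s["pose"].round(3).tolist(),[k for k in s])
    for t in "tamper leveller dosing_cup filter_basket espresso_cup wooden_tray steel_tray saucer milk_pitcher kitchen_timer".split():
        for d in r.search_frame(s,t)[:3]:
            u,v=d["location"]; print(t,round(d["p"],2),round(u),round(v),world(s,u,v).round(3))
o=r.get_obs(); print(o["ee_pos"],o["tcp_rot"],o["opening"],o["t"])
E
```

```text
pics
top [[462.2, 0.0, 318.6], [0.0, 462.2, 198.0], [0.0, 0.0, 1.0]] [[0.003, 0.994, -0.108, 0.306], [-1.0, 0.005, 0.017, 0.025], [0.017, 0.107, 0.994, 1.594], [0.0, 0.0, 0.0, 1.0]] ['pixels', 'range_z', 'K', 'pose', 'shot']
tamper 0.73 313 206 [0.443 0.019 0.083]
leveller 0.65 236 221 [0.395 0.277 0.038]
dosing_cup 0.74 269 243 [0.322 0.169 0.004]
dosing_cup 0.62 277 209 [0.439 0.141 0.   ]
filter_basket 0.68 360 211 [ 0.433 -0.144  0.002]
espresso_cup 0.51 439 233 [ 0.359 -0.416  0.005]
wooden_tray 0.57 317 162 [0.604 0.005 0.004]
steel_tray 0.97 247 159 [0.614 0.247 0.003]
saucer 0.72 385 158 [ 0.619 -0.234  0.007]
milk_pitcher 0.88 190 187 [0.513 0.438 0.02 ]
kitchen_timer 0.52 440 179 [ 0.539 -0.411  0.05 ]
kitchen_timer 0.5 316 207 [0.438 0.009 0.088]
scene [[489.5, 0.0, 327.4], [0.0, 489.5, 199.7], [0.0, 0.0, 1.0]] [[0.675, 0.38, -0.632, -0.479], [-0.738, 0.373, -0.563, -0.853], [0.022, 0.846, 0.532, 0.838], [0.0, 0.0, 0.0, 1.0]] ['pixels', 'range_z', 'K', 'pose', 'shot']
tamper 0.91 321 205 [ 0.443 -0.009  0.032]
leveller 0.67 250 183 [0.381 0.255 0.027]
dosing_cup 0.93 284 190 [0.413 0.125 0.041]
dosing_cup 0.67 255 198 [0.332 0.169 0.028]
filter_basket 0.84 351 229 [ 0.447 -0.124 -0.001]
espresso_cup 0.81 414 280 [ 0.369 -0.396  0.016]
espresso_cup 0.61 381 250 [ 0.406 -0.265  0.017]
espresso_cup 0.57 355 191 [ 0.614 -0.     0.004]
steel_tray 0.63 304 166 [0.621 0.242 0.002]
saucer 0.65 412 213 [ 0.636 -0.21   0.005]
milk_pitcher 0.74 243 152 [0.484 0.413 0.047]
kitchen_timer 0.66 250 184 [0.38  0.251 0.026]
[0.26606502 0.56554494 0.23874071] [7.26833321e-06 2.18104360e-01 9.75925452e-01 2.84173272e-05] 0.0881704555311983 1.1
```

Run:
```python
from h import *
s=r.snapshot("top"); save(s,"topc.png",(160,100,480,290),2.5)
W=cloud(s); ok=W[...,2]>0.012
# components of raised points
m=(ok&(W[...,0]>0.2)&(W[...,0]<0.8)&(abs(W[...,1])<0.6)).astype(np.uint8)
n,l,st,c=cv2.connectedComponentsWithStats(m)
for i in range(1,n):
    if st[i,4]<40: continue
    p=W[l==i]; q=s["pixels"][l==i].mean(0).astype(int)
    (x,y),rad=cv2.minEnclosingCircle(p[:,:2].astype(np.float32))
    print(c[i].round(),st[i,4],"mec",round(x,3),round(y,3),round(rad,3),"z",p[:,2].max().round(3),q)
```

```text
[557. 154.] 45246 mec 0.505 -0.502 0.295 z 0.921 [82 77 72]
[393. 111.] 386 mec 0.772 -0.249 0.059 z 0.133 [117 114 110]
[314. 108.] 409 mec 0.786 0.015 0.037 z 0.113 [139 140 145]
[287. 111.] 358 mec 0.776 0.11 0.035 z 0.083 [149 152 159]
[241. 114.] 61 mec 0.767 0.261 0.037 z 0.039 [163 166 171]
[347. 111.] 63 mec 0.79 -0.1 0.024 z 0.063 [130 128 128]
[366. 111.] 71 mec 0.789 -0.164 0.024 z 0.068 [130 129 128]
[163. 149.] 3483 mec 0.619 0.507 0.169 z 0.119 [70 50 33]
[247. 157.] 499 mec 0.614 0.242 0.121 z 0.028 [160 156 158]
[315. 161.] 442 mec 0.604 0.01 0.121 z 0.03 [161 131  87]
[380. 144.] 41 mec 0.663 -0.212 0.023 z 0.021 [174 178 187]
[395. 156.] 126 mec 0.621 -0.246 0.057 z 0.023 [174 179 189]
[374. 163.] 131 mec 0.609 -0.21 0.059 z 0.023 [175 180 188]
[438. 178.] 249 mec 0.546 -0.411 0.03 z 0.062 [147 143 146]
[140. 196.] 930 mec 0.472 0.595 0.062 z 0.156 [113 114 115]
[317. 205.] 157 mec 0.449 0.004 0.028 z 0.099 [96 74 67]
[275. 208.] 92 mec 0.432 0.139 0.03 z 0.065 [107 105 101]
[360. 212.] 96 mec 0.428 -0.139 0.034 z 0.035 [159 161 160]
[235. 220.] 262 mec 0.4 0.282 0.031 z 0.045 [43 42 41]
[401. 223.] 192 mec 0.388 -0.28 0.039 z 0.065 [132 130 130]
[440. 234.] 230 mec 0.359 -0.404 0.04 z 0.067 [ 27  55 116]
[269. 243.] 85 mec 0.319 0.155 0.03 z 0.064 [48 60 91]
[102. 279.] 6170 mec 0.26 0.416 0.193 z 0.829 [59 59 39]
```

View pics/topc.png

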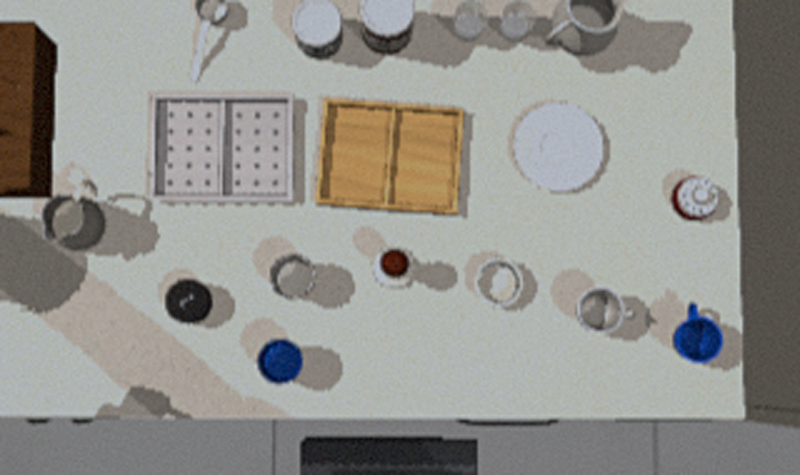

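View pics/scene0.png

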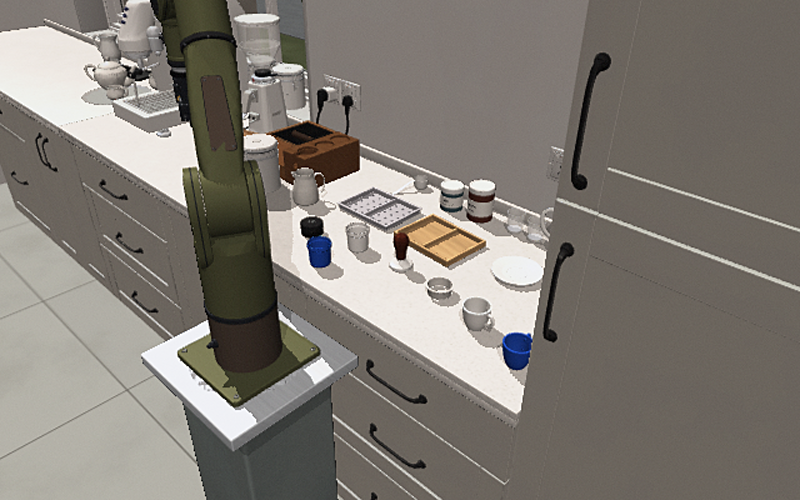

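```bash
cat > m.py <<'E'
from h import *
S=[r.snapshot("top") for _ in range(6)]
s=dict(S[-1]); Z=np.stack([a["range_z"] for a in S]); s["range_z"]=np.nanmedian(np.where(Z==0,np.nan,Z),0); s["range_z"]=np.nan_to_num(s["range_z"])
W=cloud(s)
t=W[200:215,325:345].reshape(-1,3); print("table z",np.nanmedian(t[:,2]).round(4))
def near(x,y,rad,z0,z1):
    m=(np.hypot(W[...,0]-x,W[...,1]-y)<rad)&(W[...,2]>z0)&(W[...,2]<z1); return W[m],m
for n,x,y,z0,h in [("tamperbulb",.445,.004,.045,.09),("leveller",.4,.28,.025,.035),("dosing",.432,.139,.045,.06),("basket",.428,-.139,.015,.025),("ecup",.388,-.28,.045,.056),("blue",.319,.155,.045,.06)]:
    p,m=near(x,y,.06,z0,.15)
    (a,b),rad=cv2.minEnclosingCircle(p[:,:2].astype(np.float32))
    f=cv2.fitEllipse(p[:,:2].astype(np.float32)) if len(p)>5 else None
    print(n,len(p),"mec",round(a,4),round(b,4),round(rad,4),"bbox mid",((p.max(0)+p.min(0))/2).round(4)[:2],"size",np.ptp(p,0).round(3),"zmed",np.median(p[:,2]).round(4))
for n,x,y in [("wood",.604,.007),("steel",.614,.242)]:
    p,m=near(x,y,.14,.011,.04)
    print(n,len(p),cv2.minAreaRect(p[:,:2].astype(np.float32)))
p,m=near(.616,-.235,.08,.008,.04); print("saucer",len(p),cv2.minEnclosingCircle(p[:,:2].astype(np.float32)))
save(S[-1],"cand.png",(255,190,455,260),4)
E
python3 m.py
```

```text
table z 0.0007
tamperbulb 110 mec 0.4491 0.0036 0.0193 bbox mid [0.448  0.0031] size [0.036 0.036 0.021] zmed 0.0871
leveller 258 mec 0.4004 0.2819 0.0301 bbox mid [0.4003 0.2818] size [0.058 0.058 0.012] zmed 0.0357
dosing 62 mec 0.4323 0.1393 0.0302 bbox mid [0.4328 0.1395] size [0.057 0.057 0.016] zmed 0.0527
basket 91 mec 0.4276 -0.1387 0.0333 bbox mid [ 0.4281 -0.1391] size [0.062 0.062 0.013] zmed 0.0258
ecup 98 mec 0.389 -0.2796 0.0383 bbox mid [ 0.3895 -0.28  ] size [0.06  0.075 0.017] zmed 0.0557
blue 59 mec 0.3195 0.1546 0.0298 bbox mid [0.3202 0.1548] size [0.056 0.057 0.019] zmed 0.0514
wood 506 ((0.5738844871520996, 0.031686194241046906), (0.23509225249290466, 0.21307030320167542), 85.59617614746094)
steel 570 ((0.6448675990104675, 0.22286799550056458), (0.20891889929771423, 0.2361391931772232), 0.309491366147995)
saucer 619 ((0.6186434626579285, -0.22571587562561035), 0.06338700652122498)
```

View pics/cand.png

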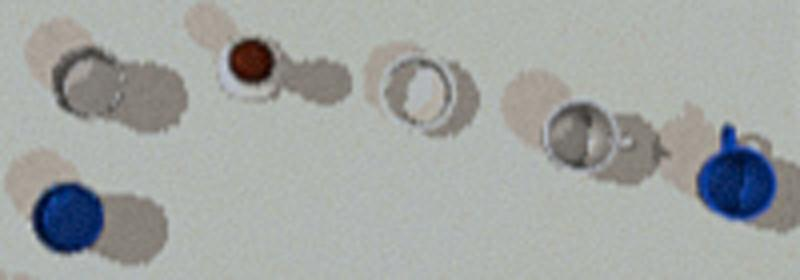

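```bash
cat >> m.py <<'E'
print("----")
n,l,st,c=cv2.connectedComponentsWithStats(((W[...,2]>.010)&(W[...,2]<.05)).astype(np.uint8))
for nm,(u,v) in {"steel":(247,157),"wood":(315,161)}.items():
    i=min((i for i in range(1,n) if st[i,4]>200),key=lambda i:np.hypot(*(c[i]-(u,v))))
    p=W[l==i]; print(nm,st[i,4],cv2.minAreaRect(p[:,:2].astype(np.float32)))
p,m=near(.388,-.28,.06,.045,.15)
b=p[np.hypot(p[:,0]-.389,p[:,1]+.271)<.037]; b=b[b[:,1]>-.305]; print("bowl",cv2.minEnclosingCircle(b[:,:2].astype(np.float32)))
e=near(.388,-.28,.06,.02,.15)[0]; e=e[e[:,1]<-.307]; print("ear",e.round(3).tolist())
E
python3 m.py | sed -n '/----/,$p'
```

```text
----
steel 534 ((0.6143854856491089, 0.24158929288387299), (0.148629292845726, 0.1969558149576187), 0.3320409655570984)
wood 501 ((0.6036803722381592, 0.009760178625583649), (0.19620579481124878, 0.1493447721004486), 86.09239196777344)
bowl ((0.3890377879142761, -0.2720370292663574), 0.03163749352097511)
ear [[0.386, -0.31, 0.055], [0.386, -0.314, 0.054], [0.387, -0.318, 0.051], [0.383, -0.307, 0.051], [0.383, -0.31, 0.054], [0.383, -0.314, 0.051], [0.383, -0.318, 0.05]]
```

Candidates: dosing cups are steel (277,210) and blue (272,244). Espresso cups are white (400,224) and blue (439,236). The steel and white ones fit the description, and the crop confirms them. I'm starting with the leveller.

Call:
send_rows:
  motion:
    - [[0,0,-0.81,0.268,-0.568,0,1],[0,0,-0.81,0.268,-0.568,0,1],[0,0,-0.81,0.268,-0.568,0,1],[0,0,-0.81,0.268,-0.568,0,1],[0,0,-0.81,0.268,-0.568,0,1]]
  grip_force: 30

```text
t: 2.25
ee_pos: [0.3335, 0.4225, 0.2389]
tcp_rot: [0.0, 0.484, 0.875, 0.0]
wrist_force: [0.5, 0.9, -0.9]
opening: 0.088
grip_force: 0.0
```

Call:
send_rows:
  motion:
    - [[0,0,-0.81,0.268,-0.568,0,1],[0,0,-0.81,0.268,-0.568,0,1],[0,0,-0.81,0.268,-0.568,0,1],[0,0,-0.81,0.268,-0.568,0,1],[0,0,-0.81,0.268,-0.568,0,1]]

```text
t: 2.75
ee_pos: [0.4006, 0.2806, 0.239]
tcp_rot: [0.0, 0.709, 0.706, 0.0]
wrist_force: [0.1, -0.3, 0.4]
opening: 0.088
grip_force: 0.0
```

Run:
```python
from h import *
s=r.snapshot("top")
p=s["pixels"].astype(int); hsv=cv2.cvtColor(s["pixels"],cv2.COLOR_RGB2HSV)
for u,v in[(384,158),(384,166),(420,158),(350,195)]: print((u,v),p[v,u],hsv[v,u],s["range_z"][v,u])
for e in [(364.8,158),(402.8,158),(384,140),(384,176.8),(384,158.4)]: print(world(s,*e,z=.014).round(4))
o=r.get_obs(); print(o["ee_pos"].round(4),o["tcp_rot"],o["qpos"].round(2))
```

```text
(384, 158) [183 193 201] [103  23 201] 1.6213338
(384, 166) [182 189 195] [104  17 195] 1.6109931
(420, 158) [183 184 178] [ 35   8 184] 1.6233032
(350, 195) [180 185 177] [ 49  11 185] 1.6063826
[ 0.6174 -0.1618  0.014 ]
[ 0.6182 -0.2945  0.014 ]
[ 0.6817 -0.2296  0.014 ]
[ 0.5516 -0.228   0.014 ]
[ 0.6164 -0.2288  0.014 ]
[0.4032 0.2744 0.239 ] [ 0.00218063  0.71301799  0.70114193 -0.0007666 ] [-0.76  0.51  0.11  1.98 -0.08  0.65 -0.63]
```

Call:
send_rows:
  motion:
    - [[0,0,0,0,0,-0.8,1],[0,0,0,0,0,-0.8,1],[0,0,0,0,0,-0.8,1],[0,0,0,0,0,-0.4,1],[0,0,0,0,0,0,1]]

```text
t: 3.3
ee_pos: [0.3987, 0.2809, 0.0965]
tcp_rot: [-0.0, 0.707, 0.707, -0.002]
wrist_force: [-0.5, 0.6, 1.2]
opening: 0.0882
grip_force: 0.0
```

Call:
send_rows:
  motion:
    - [[0,0,0,0,0,-0.7,1],[0,0,0,0,0,-0.6,1],[0,0,0,0,0,-0.4,1],[0,0,0,0,0,-0.2,1],[0,0,0,0,0,0,1]]

```text
t: 3.8
ee_pos: [0.4003, 0.2818, 0.0037]
tcp_rot: [-0.0, 0.707, 0.707, 0.0]
wrist_force: [0.1, 0.8, 0.1]
opening: 0.0883
grip_force: 0.0
```

Call:
send_rows:
  motion:
    - [[0,0,0,0,0,0,0.5],[0,0,0,0,0,0,0.5],[0,0,0,0,0,0,0.3],[0,0,0,0,0,0,0.3],[0,0,0,0,0,0,0.3]]

```text
t: 4.3
ee_pos: [0.3992, 0.2817, 0.0045]
tcp_rot: [-0.0, 0.707, 0.707, -0.0]
wrist_force: [-1.5, 0.4, 6.7]
opening: 0.0592
grip_force: 30.0
```

Call:
send_rows:
  motion:
    - [[0,0,0,0,0,0.3,0.3],[0,0,0,0,0,0.6,0.3],[0,0,0,0,0,0.8,0.3],[0,0,0,0.2,0,0.6,0.3],[0,0,0,0.44,-0.4,0.1,0.3]]

```text
t: 4.8
ee_pos: [0.4321, 0.2658, 0.1269]
tcp_rot: [-0.001, 0.705, 0.709, 0.003]
wrist_force: [1.1, 0.1, -3.5]
opening: 0.059
grip_force: 30.0
```

Call:
send_rows:
  motion:
    - [[0,0,-0.1,0.7,-0.8,0,0.3],[0,0,-0.1,0.8,-0.9,0,0.3],[0,0,-0.1,0.8,-0.9,0,0.3],[0,0,-0.1,0.7,-0.9,0,0.3],[0,0,-0.09,0.5,-0.6,0,0.3]]

```text
t: 5.3
ee_pos: [0.5884, 0.0756, 0.1236]
tcp_rot: [0.001, 0.732, 0.681, -0.001]
wrist_force: [1.1, 0.8, -2.5]
opening: 0.0589
grip_force: 30.0
```

Call:
send_rows:
  motion:
    - [[0,0,0,0,0,0,0.3],[0,0,0,0,0,-0.5,0.3],[0,0,0,0,0,-0.6,0.3],[0,0,0,0,0,-0.5,0.3],[0,0,0,0,0,0,0.3]]

```text
t: 5.8
ee_pos: [0.5837, 0.0798, 0.0405]
tcp_rot: [-0.002, 0.731, 0.683, -0.003]
wrist_force: [-0.5, 0.4, -3.1]
opening: 0.0589
grip_force: 30.0
```

Call:
send_rows:
  motion:
    - [[0,0,0,0.23,-0.23,0,0.3],[0,0,0,0.23,-0.23,0,0.3],[0,0,0,0,0,0,0.3],[0,0,0,0,0,-0.2,0.3],[0,0,0,0,0,-0.2,0.3]]

```text
t: 6.3
ee_pos: [0.6094, 0.0581, 0.0236]
tcp_rot: [-0.001, 0.73, 0.683, 0.0]
wrist_force: [0.5, -0.5, -3.0]
opening: 0.0589
grip_force: 30.0
```

Call:
send_rows:
  motion:
    - [[0,0,0,0,0,-0.12,0.3],[0,0,0,0,0,-0.07,0.3],[0,0,0,0,0,0,0.3]]

```text
t: 6.6
ee_pos: [0.6093, 0.0571, 0.0134]
tcp_rot: [-0.001, 0.731, 0.683, -0.001]
wrist_force: [0.4, 0.2, -3.8]
opening: 0.0592
grip_force: 30.0
```

Call:
send_rows:
  motion:
    - [[0,0,0,0,0,-0.04,0.3],[0,0,0,0,0,-0.04,0.3],[0,0,0,0,0,0,0.3],[0,0,0,0,0,0,0.8],[0,0,0,0,0,0,0.86]]

```text
t: 7.1
ee_pos: [0.6107, 0.0567, 0.0108]
tcp_rot: [0.0, 0.731, 0.683, 0.001]
wrist_force: [0.4, 0.5, 0.2]
opening: 0.0727
grip_force: 0.0
```

Call:
send_rows:
  motion:
    - [[0,0,0,0,0,0,0.86],[0,0,0,0,0,0.2,0.86],[0,0,0,0,0,0.6,0.86],[0,0,0,0,0,0.9,0.9],[0,0,0,0,0,0.9,1]]

```text
t: 7.6
ee_pos: [0.6097, 0.0566, 0.1421]
tcp_rot: [-0.0, 0.731, 0.683, -0.0]
wrist_force: [1.3, 0.4, 0.5]
opening: 0.0856
grip_force: 0.0
```

Call:
send_rows:
  motion:
    - [[0,0,0,-0.6,-0.2,0,1],[0,0,0,-0.8,-0.26,0,1],[0,0,0,-0.8,-0.26,0,1],[0,0,0,-0.7,-0.24,0,1],[0,0,0,-0.33,-0.1,0,1]]

```text
t: 8.1
ee_pos: [0.4447, 0.0022, 0.1412]
tcp_rot: [-0.001, 0.731, 0.682, -0.001]
wrist_force: [-0.3, 1.2, 0.3]
opening: 0.0884
grip_force: 0.0
```

Call:
send_rows:
  motion:
    - [[0,0,0,0,0,-0.3,1],[0,0,0,0,0,-0.6,1],[0,0,0,0,0,-0.6,1],[0,0,0,0,0,-0.3,1],[0,0,0,0,0,0,1]]

```text
t: 8.6
ee_pos: [0.4482, 0.0038, 0.0493]
tcp_rot: [-0.001, 0.731, 0.683, -0.001]
wrist_force: [0.1, 0.5, 0.3]
opening: 0.0882
grip_force: 0.0
```

Run:
```python
from h import *
o=r.get_obs(); print(o["ee_pos"].round(4),o["tcp_rot"].round(3),o["dq"].round(2))
s=r.snapshot("top"); print(world(s,384,158.4,z=.014)); save(s,"a.png",(200,120,420,270),3.5)
```

```text
[0.4482 0.0038 0.0493] [-0.001  0.731  0.683 -0.001] [ 0.   -0.05  0.   -0.   -0.    0.03  0.  ]
[ 0.61638688 -0.22879374  0.014     ]
```

View pics/a.png

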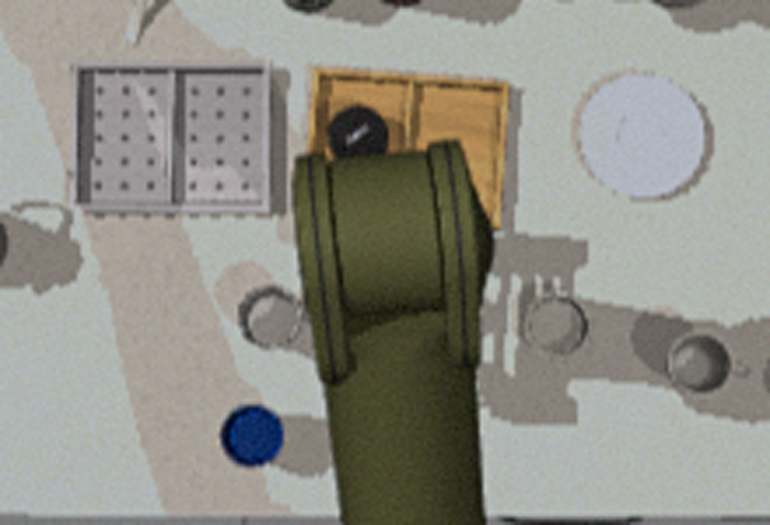

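Picture: the leveller stands in the left wooden bay at crop (358,132), and the saucer centre is at (645,135). Gripping the tamper.

Call:
send_rows:
  motion:
    - [[0,0,0,0,0,0,0.5],[0,0,0,0,0,0,0.3],[0,0,0,0,0,0,0.1],[0,0,0,0,0,0,0.1],[0,0,0,0,0,0,0.1]]
  grip_force: 40

```text
t: 9.15
ee_pos: [0.4489, 0.0037, 0.0506]
tcp_rot: [0.0, 0.731, 0.683, 0.0]
wrist_force: [-0.7, -0.6, 0.3]
opening: 0.0501
grip_force: 0.0
```

Call:
send_rows:
  motion:
    - [[0,0,0,0,0,0,0.1],[0,0,0,0,0,0.2,0.1],[0,0,0,0,0,0.4,0.1],[0,0,0,0,0,0.4,0.1],[0,0,0,0,0,0.4,0.1]]

```text
t: 9.65
ee_pos: [0.448, 0.0037, 0.1212]
tcp_rot: [-0.0, 0.731, 0.683, -0.0]
wrist_force: [-0.2, 0.1, -4.7]
opening: 0.0364
grip_force: 39.9
```

Call:
send_rows:
  motion:
    - [[0,0,0,0.4,-0.1,0,0.1],[0,0,0,0.7,-0.2,0,0.1],[0,0,0,0.8,-0.22,0,0.1],[0,0,0,0.7,-0.2,0,0.1],[0,0,0,0.45,-0.1,0,0.1]]

```text
t: 10.15
ee_pos: [0.6033, -0.0389, 0.1207]
tcp_rot: [0.001, 0.731, 0.682, 0.0]
wrist_force: [0.4, 0.1, -3.8]
opening: 0.0362
grip_force: 39.9
```

Call:
send_rows:
  motion:
    - [[0,0,0,0,0,0,0.1],[0,0,0,0,0,-0.3,0.1],[0,0,0,0,0,-0.4,0.1],[0,0,0,0,0,-0.2,0.1],[0,0,0,0,0,0,0.1]]

```text
t: 10.65
ee_pos: [0.5982, -0.0368, 0.0731]
tcp_rot: [-0.002, 0.731, 0.683, -0.002]
wrist_force: [-0.9, -0.2, -3.5]
opening: 0.0364
grip_force: 39.9
```

Call:
send_rows:
  motion:
    - [[0,0,0,0,0,-0.15,0.1],[0,0,0,0,0,-0.1,0.1],[0,0,0,0,0,-0.05,0.1],[0,0,0,0,0,0,0.1],[0,0,0,0,0,0,0.1]]

```text
t: 11.15
ee_pos: [0.6013, -0.0373, 0.0605]
tcp_rot: [0.0, 0.731, 0.683, 0.0]
wrist_force: [0.2, 0.4, -3.7]
opening: 0.0365
grip_force: 39.9
```

Run:
```python
from h import *
s=r.snapshot("scene"); save(s,"b.png",(290,140,410,240),5)
```

```text
(no output)
```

View pics/b.png

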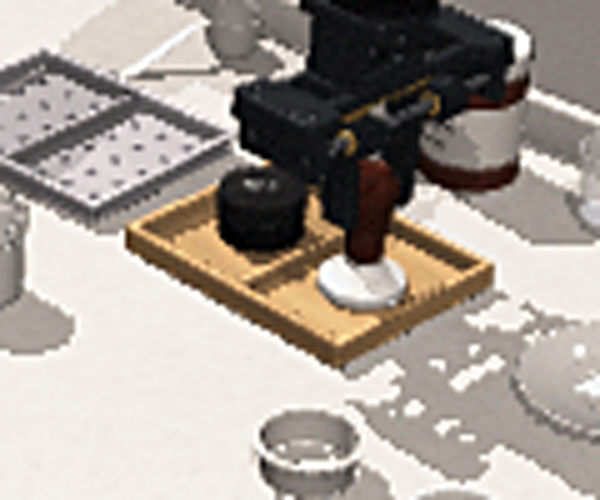

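The tamper hangs upright over the right wooden bay, foot at crop (362,283), and the leveller is flat at (262,210). Lowering the last few mm.

Call:
send_rows:
  motion:
    - [[0,0,0,0,0,-0.06,0.1],[0,0,0,0,0,-0.04,0.1],[0,0,0,0,0,0,0.1],[0,0,0,0,0,0,0.1]]

```text
t: 11.6
ee_pos: [0.6018, -0.0374, 0.0587]
tcp_rot: [0.001, 0.731, 0.682, 0.001]
wrist_force: [-6.6, 0.7, 22.9]
opening: 0.0367
grip_force: 40.3
```

Call:
send_rows:
  motion:
    - [[0,0,0,0,0,0.04,0.1],[0,0,0,0,0,0,0.4],[0,0,0,0,0,0,0.7],[0,0,0,0,0,0,0.9],[0,0,0,0,0,0,1]]

```text
t: 12.1
ee_pos: [0.6015, -0.0373, 0.0572]
tcp_rot: [0.0, 0.731, 0.683, 0.0]
wrist_force: [0.5, 0.5, -1.0]
opening: 0.0582
grip_force: 0.0
```

Call:
send_rows:
  motion:
    - [[0,0,0,0,0,0.3,1],[0,0,0,0,0,0.6,1],[0,0,0,0,0,0.6,1],[0,0,0,0,0,0.5,1],[0,0,0,0,0,0,1]]

```text
t: 12.6
ee_pos: [0.6039, -0.0375, 0.1616]
tcp_rot: [0.003, 0.731, 0.682, 0.003]
wrist_force: [0.9, -0.5, 0.5]
opening: 0.0886
grip_force: 0.0
```

Call:
send_rows:
  motion:
    - [[0,0,0,-0.4,0.42,0,1],[0,0,0.15,-0.6,0.63,0,1],[0,0,0.15,-0.65,0.7,0,1],[0,0,0.15,-0.65,0.7,0,1],[0,0,0.07,-0.6,0.63,0,1]]

```text
t: 13.1
ee_pos: [0.4543, 0.1181, 0.1572]
tcp_rot: [-0.0, 0.705, 0.709, -0.0]
wrist_force: [0.5, 1.4, -0.8]
opening: 0.0876
grip_force: 0.0
```

Call:
send_rows:
  motion:
    - [[0,0,0,-0.47,0.46,-0.1,1],[0,0,0,0,0,-0.6,1],[0,0,0,0,0,-0.6,1],[0,0,0,0,0,-0.3,1],[0,0,0,0,0,0,1]]

```text
t: 13.6
ee_pos: [0.4313, 0.1394, 0.0756]
tcp_rot: [-0.001, 0.705, 0.709, -0.002]
wrist_force: [-0.7, 0.4, 0.0]
opening: 0.088
grip_force: 0.0
```

Call:
send_rows:
  motion:
    - [[0,0,0,0,0,-0.4,1],[0,0,0,0,0,-0.4,1],[0,0,0,0,0,-0.25,1],[0,0,0,0,0,0,1],[0,0,0,0,0,0,0.7]]
  grip_force: 20

```text
t: 14.1
ee_pos: [0.4347, 0.1403, 0.0269]
tcp_rot: [-0.001, 0.706, 0.709, -0.001]
wrist_force: [0.6, 0.3, 0.1]
opening: 0.0819
grip_force: 0.0
```

Call:
send_rows:
  motion:
    - [[0,0,0,0,0,0,0.5],[0,0,0,0,0,0,0.3],[0,0,0,0,0,0,0.3],[0,0,0,0,0,0,0.3],[0,0,0,0,0,0,0.3]]

```text
t: 14.6
ee_pos: [0.4337, 0.1402, 0.0268]
tcp_rot: [-0.001, 0.706, 0.709, -0.002]
wrist_force: [-1.9, -0.1, 6.2]
opening: 0.0574
grip_force: 19.6
```

Call:
send_rows:
  motion:
    - [[0,0,0,0,0,0.3,0.3],[0,0,0,0,0,0.6,0.3],[0,0,0,0,0,0.6,0.3],[0,0,0,0.3,0.25,0.3,0.3],[0,0,0,0.5,0.4,0,0.3]]

```text
t: 15.1
ee_pos: [0.4744, 0.1718, 0.1185]
tcp_rot: [-0.0, 0.706, 0.708, -0.001]
wrist_force: [1.8, 0.3, -2.5]
opening: 0.0577
grip_force: 20.0
```

Call:
send_rows:
  motion:
    - [[0,0,0,0.6,0.5,0,0.3],[0,0,0,0.6,0.5,0,0.3],[0,0,0,0.6,0.5,0,0.3],[0,0,0,0.6,0.5,0,0.3],[0,0,0,0.4,0.32,0,0.3]]

```text
t: 15.6
ee_pos: [0.616, 0.2911, 0.1162]
tcp_rot: [-0.001, 0.705, 0.709, -0.0]
wrist_force: [0.9, 0.8, -1.3]
opening: 0.0578
grip_force: 20.0
```

Call:
send_rows:
  motion:
    - [[0,0,0,0,0,0,0.3],[0,0,0,0,0,-0.4,0.3],[0,0,0,0,0,-0.5,0.3],[0,0,0,0,0,-0.3,0.3],[0,0,0,0,0,-0.2,0.3]]

```text
t: 16.1
ee_pos: [0.6131, 0.2877, 0.0447]
tcp_rot: [-0.001, 0.706, 0.709, -0.003]
wrist_force: [-0.7, 0.6, -1.2]
opening: 0.0579
grip_force: 20.0
```

Call:
send_rows:
  motion:
    - [[0,0,0,0,0,-0.12,0.3],[0,0,0,0,0,-0.1,0.3],[0,0,0,0,0,-0.05,0.3],[0,0,0,0,0,0,0.3]]

```text
t: 16.5
ee_pos: [0.6146, 0.2889, 0.033]
tcp_rot: [-0.001, 0.706, 0.709, -0.001]
wrist_force: [-0.4, -0.1, -1.0]
opening: 0.0576
grip_force: 20.0
```

Call:
send_rows:
  motion:
    - [[0,0,0,0,0,-0.02,0.3],[0,0,0,0,0,-0.02,0.3],[0,0,0,0,0,0,0.3],[0,0,0,0,0,0,0.7],[0,0,0,0,0,0,0.9]]

```text
t: 17.0
ee_pos: [0.6146, 0.2889, 0.0311]
tcp_rot: [-0.001, 0.706, 0.709, -0.001]
wrist_force: [-0.7, -0.4, -1.6]
opening: 0.0679
grip_force: 0.0
```

Call:
send_rows:
  motion:
    - [[0,0,0,0,0,0,0.95],[0,0,0,0,0,0.3,0.95],[0,0,0,0,0,0.7,0.95],[0,0,0,0,0,0.8,1],[0,0,0,0,0,0.6,1]]

```text
t: 17.5
ee_pos: [0.6153, 0.2892, 0.1544]
tcp_rot: [-0.0, 0.706, 0.709, 0.0]
wrist_force: [0.6, 0.5, 0.4]
opening: 0.0881
grip_force: 0.0
```

Call:
send_rows:
  motion:
    - [[0,0,0,-0.24,-0.56,0,1],[0,0,0,-0.35,-0.8,0,1],[0,0,0,-0.35,-0.8,0,1],[0,0,0,-0.35,-0.8,0,1],[0,0,0,-0.35,-0.8,0,1]]

```text
t: 18.0
ee_pos: [0.5321, 0.0994, 0.1521]
tcp_rot: [-0.0, 0.706, 0.709, -0.001]
wrist_force: [0.8, -0.9, 0.1]
opening: 0.088
grip_force: 0.0
```

Call:
send_rows:
  motion:
    - [[0,0,0,-0.35,-0.8,0,1],[0,0,0,-0.35,-0.8,0,1],[0,0,0,-0.35,-0.8,0,1],[0,0,0,-0.35,-0.8,0,1],[0,0,0,-0.35,-0.8,0,1]]

```text
t: 18.5
ee_pos: [0.4447, -0.1009, 0.1519]
tcp_rot: [0.0, 0.706, 0.709, -0.001]
wrist_force: [0.2, -0.1, 0.7]
opening: 0.0884
grip_force: 0.0
```

Call:
send_rows:
  motion:
    - [[0,0,0,-0.35,-0.8,0,1],[0,0,0,0,0,0,1],[0,0,0,0,0,-0.6,1],[0,0,0,0,0,-0.6,1],[0,0,0,0,0,-0.2,1]]

```text
t: 19.0
ee_pos: [0.4274, -0.1387, 0.0797]
tcp_rot: [-0.001, 0.705, 0.709, -0.002]
wrist_force: [0.4, 0.3, 0.5]
opening: 0.0879
grip_force: 0.0
```

Run:
```python
from h import *
o=r.get_obs(); print(o["ee_pos"].round(4),o["tcp_rot"].round(3),o["dq"].round(2))
s=r.snapshot("scene"); save(s,"c.png",(230,120,450,290),3.5)
```

```text
[ 0.4274 -0.1387  0.0797] [-0.001  0.705  0.709 -0.002] [-0.05  0.19  0.07  0.03  0.02 -0.23 -0.01]
```

View pics/c.png

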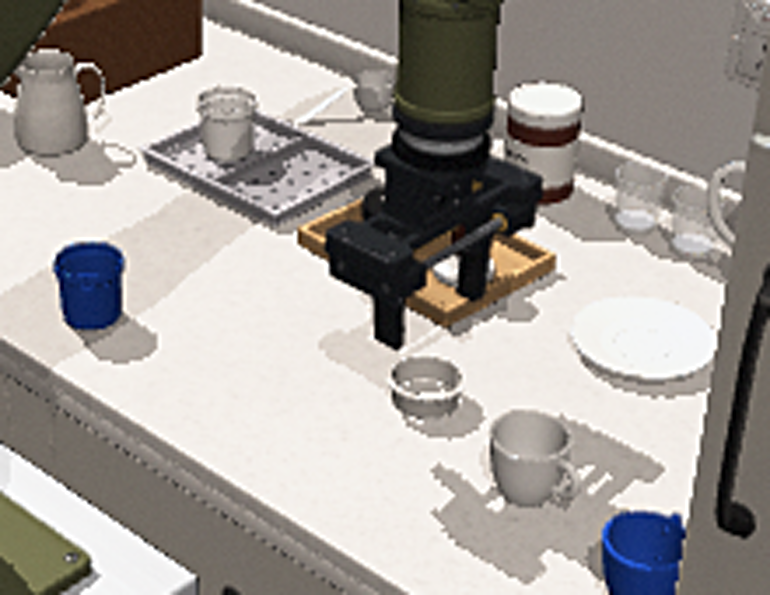

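The dosing cup stands upright in the left steel bay at crop (228,125). The basket is at (426,388). Descending on the basket.

Call:
send_rows:
  motion:
    - [[0,0,0,0,0,-0.5,1],[0,0,0,0,0,-0.5,1],[0,0,0,0,0,-0.3,1],[0,0,0,0,0,-0.15,1],[0,0,0,0,0,0,1]]
  grip_force: 12

```text
t: 19.55
ee_pos: [0.4329, -0.1408, 0.0171]
tcp_rot: [-0.004, 0.705, 0.709, -0.004]
wrist_force: [1.0, -0.2, -0.0]
opening: 0.0879
grip_force: 0.0
```

Call:
send_rows:
  motion:
    - [[0,0,0,0,0,0,0.8],[0,0,0,0,0,0,0.5],[0,0,0,0,0,0,0.5],[0,0,0,0,0,0,0.5],[0,0,0,0,0,0,0.5]]

```text
t: 20.05
ee_pos: [0.4316, -0.1409, 0.0172]
tcp_rot: [-0.005, 0.706, 0.709, -0.004]
wrist_force: [-0.6, -0.2, 5.9]
opening: 0.0626
grip_force: 12.0
```

Run:
```python
from h import *
o=r.get_obs(); print(o["ee_pos"].round(4),o["qpos"].round(3),o["joint_efforts"].round(1))
s=r.snapshot("scene"); save(s,"d.png",(310,190,430,280),6)
```

```text
[ 0.4316 -0.1409  0.0172] [ 0.233  0.919 -0.032  2.2    0.664  0.044 -0.446] [ -0.1 -44.8   0.9  -0.9  -0.   -0.2   0. ]
```

View pics/d.png

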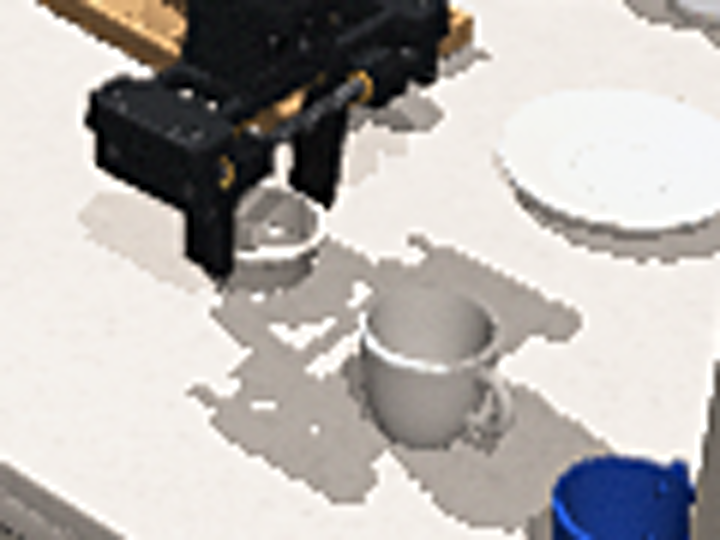

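The shortfall is joint 6 at its lower limit. The tool is only about 0.5° off, and the basket is held at the rim. Lifting.

Call:
send_rows:
  motion:
    - [[0,0,0,0,0,0.15,0.5],[0,0,0,0,0,0.3,0.5],[0,0,0,0,0,0.5,0.5],[0,0,0,0,0,0.6,0.5],[0,0,0,0,0,0.45,0.5]]

```text
t: 20.6
ee_pos: [0.4317, -0.1409, 0.1185]
tcp_rot: [-0.004, 0.706, 0.709, -0.004]
wrist_force: [1.3, 0.4, -1.7]
opening: 0.0623
grip_force: 12.0
```

Call:
send_rows:
  motion:
    - [[0,0,0,0.2,0.37,0,0.5],[0,0,0,0.33,0.6,0,0.5],[0,0,0,0.37,0.68,0,0.5],[0,0,0,0.37,0.68,0,0.5],[0,0,0,0.37,0.68,0,0.5]]

```text
t: 21.1
ee_pos: [0.5141, 0.011, 0.1172]
tcp_rot: [-0.005, 0.706, 0.709, -0.004]
wrist_force: [0.8, -0.0, -0.2]
opening: 0.0628
grip_force: 12.0
```

Call:
send_rows:
  motion:
    - [[0,0,0,0.37,0.68,0,0.5],[0,0,0,0.37,0.68,0,0.5],[0,0,0,0.37,0.68,0,0.5],[0,0,0,0.37,0.68,0,0.5],[0,0,0,0.3,0.55,0,0.5]]

```text
t: 21.6
ee_pos: [0.6031, 0.1758, 0.1172]
tcp_rot: [-0.005, 0.705, 0.709, -0.003]
wrist_force: [0.4, -1.3, -0.8]
opening: 0.0625
grip_force: 12.0
```

Call:
send_rows:
  motion:
    - [[0,0,0,0.23,0.42,0,0.5],[0,0,0,0,0,0,0.5],[0,0,0,0,0,0,0.5]]

```text
t: 21.9
ee_pos: [0.6135, 0.1936, 0.1166]
tcp_rot: [-0.005, 0.705, 0.709, -0.004]
wrist_force: [-0.3, -1.3, -0.4]
opening: 0.0625
grip_force: 12.0
```

Run:
```python
from h import *
o=r.get_obs(); print(o["ee_pos"].round(4),o["tcp_rot"].round(4),o["qpos"].round(3))
s=r.snapshot("scene"); save(s,"e.png",(260,110,380,200),6)
```

```text
[0.6135 0.1936 0.1166] [-0.0049  0.7054  0.7088 -0.0045] [-0.198  0.883 -0.332  1.586  0.371  0.748 -0.69 ]
```

View pics/e.png

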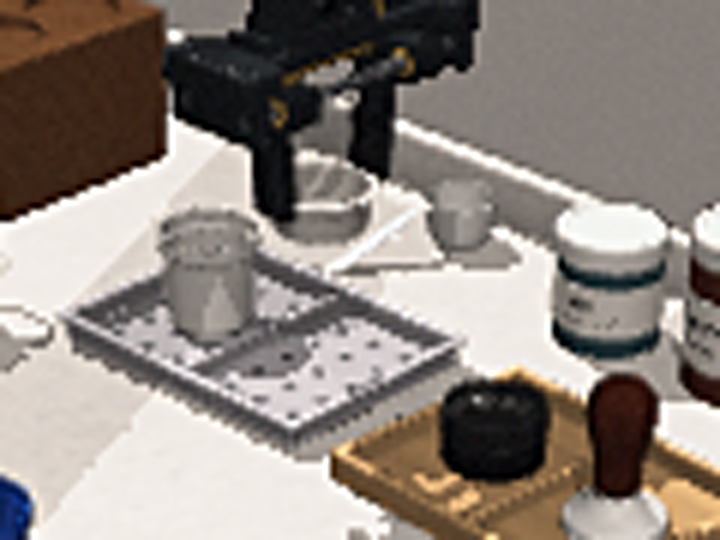

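Call:
send_rows:
  motion:
    - [[0,0,0,0,0,-0.4,0.5],[0,0,0,0,0,-0.5,0.5],[0,0,0,0,0,-0.5,0.5],[0,0,0,0,0,-0.3,0.5],[0,0,0,0,0,-0.05,0.5]]

```text
t: 22.45
ee_pos: [0.6127, 0.1921, 0.0275]
tcp_rot: [-0.005, 0.706, 0.708, -0.006]
wrist_force: [0.7, -0.2, 0.2]
opening: 0.0624
grip_force: 12.0
```

Call:
send_rows:
  motion:
    - [[0,0,0,0,0,0,0.5],[0,0,0,0,0,-0.06,0.5],[0,0,0,0,0,-0.05,0.5],[0,0,0,0,0,0,0.5]]

```text
t: 22.85
ee_pos: [0.6144, 0.1943, 0.0241]
tcp_rot: [-0.005, 0.706, 0.709, -0.004]
wrist_force: [-0.3, -0.3, -0.2]
opening: 0.0624
grip_force: 12.0
```

Call:
send_rows:
  motion:
    - [[0,0,0,0,0,-0.03,0.5],[0,0,0,0,0,-0.02,0.5],[0,0,0,0,0,0,0.5],[0,0,0,0,0,0,0.5]]

```text
t: 23.25
ee_pos: [0.6144, 0.1943, 0.0215]
tcp_rot: [-0.005, 0.706, 0.709, -0.004]
wrist_force: [0.2, -0.3, 2.1]
opening: 0.0626
grip_force: 12.0
```

Call:
send_rows:
  motion:
    - [[0,0,0,0,0,0,0.8],[0,0,0,0,0,0,0.9],[0,0,0,0,0,0,0.95],[0,0,0,0,0,0.2,0.95],[0,0,0,0,0,0.4,0.95]]

```text
t: 23.75
ee_pos: [0.613, 0.1938, 0.0506]
tcp_rot: [-0.005, 0.705, 0.709, -0.005]
wrist_force: [-0.6, 0.2, -0.0]
opening: 0.0837
grip_force: 0.0
```

Call:
send_rows:
  motion:
    - [[0,0,0,0,0,0.6,1],[0,-0.1,0,0,0,0.7,1],[0,0,0,0,0,0.6,1],[0,0,0,0,0,0,1]]

```text
t: 24.15
ee_pos: [0.617, 0.1957, 0.1516]
tcp_rot: [0.002, 0.706, 0.709, 0.006]
wrist_force: [0.9, 1.3, -0.4]
opening: 0.088
grip_force: 0.0
```

```bash
python3 - <<'E'
from h import *
o=r.get_obs(); print(o["ee_pos"].round(4),o["tcp_rot"].round(4),o["qpos"].round(3))
s=r.snapshot("scene"); save(s,"f.png",(260,110,440,270),4)
E
sed -i '/cand.png/d' m.py; python3 m.py
```

```text
[0.617  0.1957 0.1516] [0.0018 0.7056 0.7085 0.0055] [-0.194  0.832 -0.344  1.578  0.361  0.782 -0.686]
table z 0.0008Traceback (most recent call last):
  File "m.py", line 12, in <module>
    print(n,len(p),"mec",round(a,4),round(b,4),round(rad,4),"bbox mid",((p.max(0)+p.min(0))/2).round(4)[:2],"size",np.ptp(p,0).round(3),"zmed",np.median(p[:,2]).round(4))
                                                                         ~~~~~^^^
    return umr_maximum(a, axis, None, out, keepdims, initial, where)
ValueError: zero-size array to reduction operation maximum which has no identity
```

View pics/f.png

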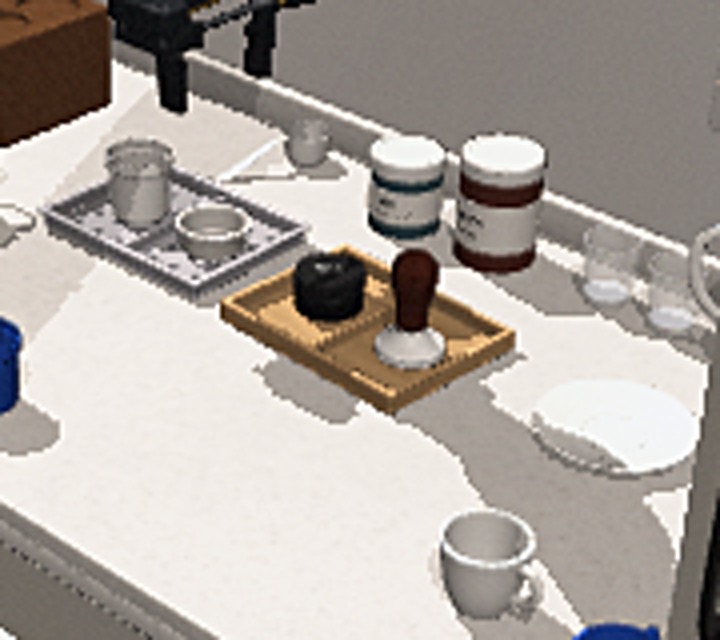

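All four are upright in their bays: dosing cup (140,180), basket (212,228), leveller (330,283), tamper (412,310). Now the white cup.

Call:
send_rows:
  motion:
    - [[0,0,0,-0.21,-0.43,0,1],[0,0,-0.1,-0.41,-0.85,0,1],[0,0,-0.1,-0.41,-0.85,0,1],[0,0,-0.1,-0.41,-0.85,0,1],[0,0,-0.1,-0.41,-0.85,0,1]]

```text
t: 25.0
ee_pos: [0.5205, 0.0013, 0.1457]
tcp_rot: [-0.0, 0.725, 0.689, 0.001]
wrist_force: [0.7, -0.5, 0.5]
opening: 0.0882
grip_force: 0.0
```

Call:
send_rows:
  motion:
    - [[0,0,-0.1,-0.41,-0.85,0,1],[0,0,-0.1,-0.41,-0.85,0,1],[0,0,-0.1,-0.41,-0.85,0,1],[0,0,-0.1,-0.41,-0.85,0,1],[0,0,0,-0.41,-0.85,0,1]]

```text
t: 25.5
ee_pos: [0.4182, -0.2111, 0.1458]
tcp_rot: [-0.0, 0.744, 0.668, 0.001]
wrist_force: [-0.1, -0.2, -0.3]
opening: 0.088
grip_force: 0.0
```

Call:
send_rows:
  motion:
    - [[0,0,0,-0.41,-0.85,0,1],[0,0,0,-0.21,-0.4,0,1],[0,0,0,0,0,-0.2,1],[0,0,0,0,0,-0.5,1],[0,0,0,0,0,-0.3,1]]

```text
t: 26.0
ee_pos: [0.3886, -0.2707, 0.0946]
tcp_rot: [-0.001, 0.744, 0.669, 0.002]
wrist_force: [0.1, -0.9, 0.4]
opening: 0.0881
grip_force: 0.0
```

Call:
send_rows:
  motion:
    - [[0,0,0,0,0,0,1],[0,0,0,0,0,0,1]]

```text
t: 26.2
ee_pos: [0.3887, -0.2709, 0.0959]
tcp_rot: [-0.0, 0.743, 0.669, 0.001]
wrist_force: [-0.2, -0.1, 0.8]
opening: 0.0882
grip_force: 0.0
```

Run:
```python
from h import *
o=r.get_obs(); print(o["ee_pos"].round(4),o["tcp_rot"].round(4),o["qpos"].round(3))
q=o["tcp_rot"]; from scipy.spatial.transform import Rotation as R
print(R.from_quat(np.r_[q[1:],q[0]]).as_matrix().round(3))
```

```text
[ 0.3887 -0.2709  0.0959] [-5.000e-04  7.433e-01  6.689e-01  1.300e-03] [ 0.679  0.764 -0.267  2.128  0.604  0.322 -0.201]
[[ 0.105  0.994  0.001]
 [ 0.994 -0.105  0.003]
 [ 0.003  0.001 -1.   ]]
```

Call:
send_rows:
  motion:
    - [[0,0,0,0,-0.02,-0.4,1],[0,0,0,0,0,-0.5,1],[0,0,0,0,0,-0.35,1],[0,0,0,0,0,-0.15,1],[0,0,0,0,0,0,1]]
  grip_force: 18

```text
t: 26.7
ee_pos: [0.3885, -0.2727, 0.026]
tcp_rot: [-0.0, 0.744, 0.669, 0.001]
wrist_force: [-0.2, 0.1, 0.1]
opening: 0.0882
grip_force: 0.0
```

Call:
send_rows:
  motion:
    - [[0,0,0,0,0,0,0.8],[0,0,0,0,0,0,0.5],[0,0,0,0,0,0,0.4],[0,0,0,0,0,0,0.3],[0,0,0,0,0,0,0.3]]

```text
t: 27.2
ee_pos: [0.3883, -0.2735, 0.0267]
tcp_rot: [0.001, 0.744, 0.668, 0.001]
wrist_force: [-0.1, 0.6, 5.0]
opening: 0.0593
grip_force: 17.5
```

Call:
send_rows:
  motion:
    - [[0,0,0,0,0,0,0.3],[0,0,0,0,0,0.2,0.3],[0,0,0,0,0,0.3,0.3],[0,0,0,0,0,0.4,0.3],[0,0,0,0,0,0.3,0.3]]

```text
t: 27.7
ee_pos: [0.388, -0.2733, 0.0875]
tcp_rot: [0.0, 0.744, 0.668, 0.001]
wrist_force: [0.6, 0.2, -1.6]
opening: 0.0591
grip_force: 17.9
```

Run:
```python
from h import *
s=r.snapshot("scene"); save(s,"g.png",(330,180,450,280),5)
```

```text
(no output)
```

View pics/g.png

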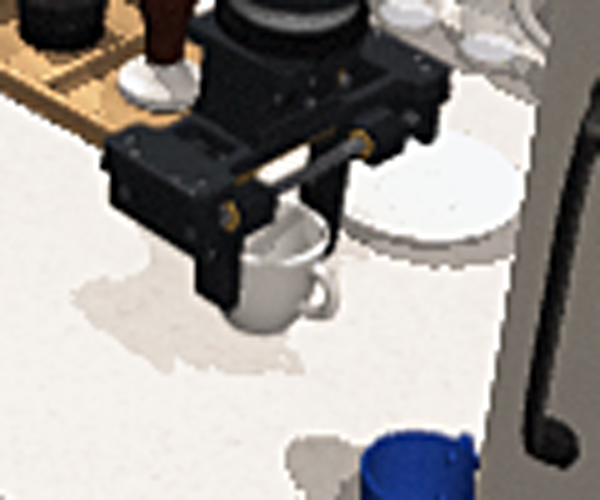

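The cup hangs upright in the fingers at crop (280,270). Carrying it to the saucer.

Call:
send_rows:
  motion:
    - [[0,0,0,0.3,0.06,0,0.3],[0,0,0,0.5,0.1,0,0.3],[0,0,0,0.6,0.12,0,0.3],[0,0,0,0.6,0.12,0,0.3],[0,0,0,0.6,0.12,0,0.3]]

```text
t: 28.25
ee_pos: [0.5188, -0.247, 0.0861]
tcp_rot: [-0.0, 0.744, 0.668, 0.001]
wrist_force: [0.5, -0.3, -1.1]
opening: 0.059
grip_force: 17.9
```

Call:
send_rows:
  motion:
    - [[0,0,0,0.6,0.12,0,0.3],[0,0,0,0.6,0.12,0,0.3],[0,0,0,0.5,0.1,0,0.3],[0,0,0,0.28,0.08,0,0.3],[0,0,0,0,0,0,0.3]]

```text
t: 28.75
ee_pos: [0.619, -0.2244, 0.0859]
tcp_rot: [0.0, 0.743, 0.669, 0.002]
wrist_force: [0.2, -0.1, -1.2]
opening: 0.059
grip_force: 17.9
```

Call:
send_rows:
  motion:
    - [[0,0,0,0,0,-0.2,0.3],[0,0,0,0,0,-0.3,0.3],[0,0,0,0,0,-0.2,0.3],[0,0,0,0,0,-0.1,0.3],[0,0,0,0,0,0,0.3]]

```text
t: 29.25
ee_pos: [0.616, -0.2263, 0.0448]
tcp_rot: [-0.001, 0.744, 0.668, 0.0]
wrist_force: [0.3, -0.1, -1.2]
opening: 0.0591
grip_force: 17.9
```

Call:
send_rows:
  motion:
    - [[0,0,0,0,0,-0.06,0.3],[0,0,0,0,0,-0.05,0.3],[0,0,0,0,0,-0.04,0.3],[0,0,0,0,0,-0.02,0.3],[0,0,0,0,0,0,0.3]]

```text
t: 29.75
ee_pos: [0.6172, -0.2262, 0.0377]
tcp_rot: [0.0, 0.744, 0.668, 0.001]
wrist_force: [0.4, -0.2, -1.5]
opening: 0.059
grip_force: 17.9
```

Call:
send_rows:
  motion:
    - [[0,0,0,0,0,-0.02,0.3],[0,0,0,0,0,-0.02,0.3],[0,0,0,0,0,0,0.3]]

```text
t: 30.05
ee_pos: [0.6171, -0.2263, 0.0356]
tcp_rot: [0.0, 0.744, 0.668, 0.001]
wrist_force: [0.8, -0.5, -0.7]
opening: 0.0587
grip_force: 17.9
```

Call:
send_rows:
  motion:
    - [[0,0,0,0,0,-0.02,0.3],[0,0,0,0,0,0,0.3],[0,0,0,0,0,0,0.3]]

```text
t: 30.35
ee_pos: [0.6172, -0.2263, 0.0347]
tcp_rot: [0.0, 0.744, 0.668, 0.001]
wrist_force: [-0.3, 0.3, -1.8]
opening: 0.0591
grip_force: 17.9
```

Call:
send_rows:
  motion:
    - [[0,0,0,0,0,-0.02,0.3],[0,0,0,0,0,-0.02,0.3],[0,0,0,0,0,0,0.3]]

```text
t: 30.65
ee_pos: [0.6173, -0.2264, 0.0327]
tcp_rot: [0.0, 0.744, 0.668, 0.001]
wrist_force: [-0.3, 0.6, -1.6]
opening: 0.0588
grip_force: 17.9
```

Call:
send_rows:
  motion:
    - [[0,0,0,0,0,-0.02,0.3],[0,0,0,0,0,-0.02,0.3],[0,0,0,0,0,0,0.3]]

```text
t: 30.95
ee_pos: [0.6173, -0.227, 0.0322]
tcp_rot: [0.001, 0.744, 0.668, 0.001]
wrist_force: [-3.0, -0.7, 8.6]
opening: 0.0592
grip_force: 17.4
```

Contact felt at 8.6 N. Easing off 1 mm and releasing slowly.

Call:
send_rows:
  motion:
    - [[0,0,0,0,0,0.015,0.3],[0,0,0,0,0,0,0.68],[0,0,0,0,0,0,0.72],[0,0,0,0,0,0,0.8],[0,0,0,0,0,0,0.95]]

```text
t: 31.45
ee_pos: [0.6172, -0.226, 0.0312]
tcp_rot: [-0.0, 0.744, 0.668, 0.001]
wrist_force: [-0.1, 0.2, 0.1]
opening: 0.0764
grip_force: 0.0
```

Call:
send_rows:
  motion:
    - [[0,0,0,0,0,0,1],[0,0,0,0,0,0,1],[0,0,0,0,0,0.2,1],[0,0,0,0,0,0.5,1],[0,0,0,0,0,0.7,1]]

```text
t: 31.95
ee_pos: [0.616, -0.2259, 0.1013]
tcp_rot: [-0.001, 0.744, 0.668, 0.0]
wrist_force: [1.1, -0.1, 1.0]
opening: 0.0879
grip_force: 0.0
```

Call:
send_rows:
  motion:
    - [[0,0,0,0,0,0.7,1],[0,0,0,-0.5,0.3,0.3,1],[0,0,0,-0.8,0.4,0,1],[0,0,0,-0.8,0.4,0,1],[0,0,0,-0.6,0.3,0,1]]

```text
t: 32.45
ee_pos: [0.4797, -0.1552, 0.1525]
tcp_rot: [0.0, 0.744, 0.668, 0.001]
wrist_force: [0.6, 0.6, -0.7]
opening: 0.0887
grip_force: 0.0
```

Call:
send_rows:
  motion:
    - [[0,0,0,-0.6,0,0,1],[0,0,0,-0.5,0,0,1],[0,0,0,0,0,0,1],[0,0,0,0,0,0,1]]

```text
t: 32.85
ee_pos: [0.428, -0.1564, 0.1522]
tcp_rot: [0.001, 0.744, 0.668, 0.002]
wrist_force: [0.1, -0.6, -0.5]
opening: 0.0876
grip_force: 0.0
```

Run:
```python
from h import *
s=r.snapshot("scene"); save(s,"h.png",(250,110,450,280),3.5)
S=[r.snapshot("top") for _ in range(4)]
s=dict(S[0]); s["range_z"]=np.median([a["range_z"] for a in S],0); W=cloud(s); save(s,"i.png",(200,120,460,270),3)
for n,x,y,rad,z0,z1 in [("tamper",.601,-.037,.05,.06,.11),("leveller",.607,.057,.045,.03,.06),("dosing",.614,.289,.045,.045,.08),("basket",.614,.194,.045,.02,.04),("ecup",.617,-.227,.06,.045,.08),("timer",.546,-.411,.05,.02,.07)]:
    p=W[(np.hypot(W[...,0]-x,W[...,1]-y)<rad)&(W[...,2]>z0)&(W[...,2]<z1)]
    if len(p): print(n,len(p),cv2.minEnclosingCircle(p[:,:2].astype(np.float32)),np.percentile(p[:,2],[50,95]).round(3))
```

```text
tamper 108 ((0.6023547649383545, -0.036990705877542496), 0.01909586600959301) [0.091 0.096]
leveller 247 ((0.6116683483123779, 0.05678101256489754), 0.030326809734106064) [0.04  0.043]
dosing 75 ((0.6173572540283203, 0.2874738574028015), 0.03098868951201439) [0.057 0.066]
basket 97 ((0.6167513728141785, 0.19601094722747803), 0.033402472734451294) [0.03  0.033]
ecup 119 ((0.6172764301300049, -0.23555977642536163), 0.039864860475063324) [0.06  0.065]
timer 228 ((0.5466815233230591, -0.4134633243083954), 0.02938372828066349) [0.036 0.048]
```

View pics/h.png

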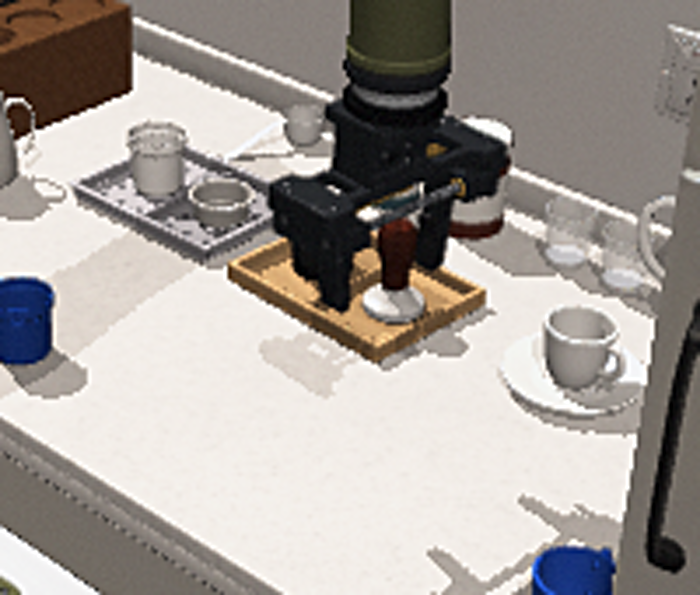

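View pics/i.png

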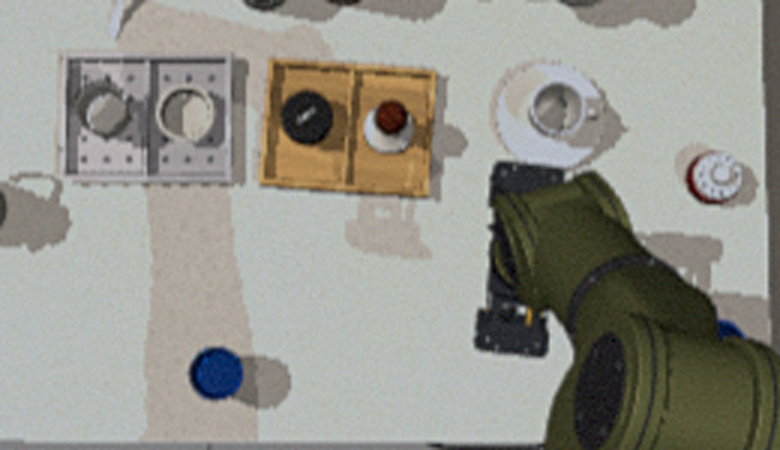

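Both views show the four things upright in their own bays, the cup standing mid-saucer at top-crop (557,107), and the bystanders in place. Handing in.

```bash
python3 -c "
from cell import r
print(r.close_job())"
```

```text
the job is handed in; nothing more can be done
None
```

The job is handed in: the last pictures show the tamper and leveller in the wooden tray, the dosing cup and filter basket in the steel tray, one to a bay and upright, the white cup mid-saucer, and the pitcher and timer where they stood; the hand-in returned no verdict.

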